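Sort the finished bead jars into the colour tray

ROBOT

A 6-joint arm with a two-finger parallel gripper is mounted at the origin on the work surface. World frame = base frame: x ahead of the robot, y to its left, z up, the work surface at z = 0. Lengths are in mm, angles in rad, forces in N, time in s.
With the tool pointing down it reaches from about 350 to 975 mm from the base axis. Payload 7.1 kg.
Tool frame: the origin (TCP) lies midway between the tips of the shut fingers; the grasp point (between the pads) lies 19 mm behind it (ctrl.grip_depth is the distance from the TCP to the grasp point, in mm); z points along the fingers, y is the line along which they close (so a half turn about z gives the same grasp; the last joint's range is limited). The gripper opens to 88 mm and grips with 3 to 60 N. Pads are 20 mm wide; open, the fingers measure 115 mm over their backs; the gripper's body (75 mm by 178 mm) begins 61 mm behind the grasp point.
Start: joints at [1.084, 0.423, 1.63, -0, 1.089, -0.019], TCP at [281.795, 557.85, 222.675] pointing down, gripper open.
Joint ranges: [-3, 3], [-0.9, 2.11], [0.09, 2.58], [-1.31, 4.45], [0.11, 2.69], [-2.54, 2.54]. Speed limits (rad/s): [2.39, 2.39, 3.01, 3.14, 3.14, 3.14].

INTERFACE

Orientations are given as a rotation vector (axis times angle).
In Python, from workcell import ctrl, cams gives the robot as it stands.
- The arm moves only by the tool move_arm, never from a script. Its argument "steps" is a list of rows, each a list of 3 entries, a list of its own where there are three numbers: the shift along the tool's x, y, z in units of 25 mm (1.0 is 25 mm), then the turn about the tool's z in units of 5 degrees (1.0 is 5 degrees), then the closure, from 0 (fully open) to 1 (shut). A call has 1 to 20 rows; each row shifts and turns the commanded pose from where the row before left it, along the tool's axes as they then stand; what a row does not reach is not made up. A row lasts 1/12 s, in which the tool goes at most 41.7 mm and 7.16 degrees, less where a joint would pass 70% of its speed; a pose out of reach is approached as far as the arm can. A call is refused whole if a number of a shift passes 1 or a number of a turn 1, either way. A call with a gripper value outside its range is refused whole. The fingers move at their own pace and stop on an object; the grip force is fixed at half the most. Time passes only in rows, so rows that do not move let the fingers close. It gives the time, the measured TCP pose, the force, the opening and the grip force at its end, in the units of the state.
- ctrl.get_obs(): the state, without advancing time (a new reading comes with each control period).
- cams.get_image(name): name is "scene" or "top" or "wrist"; returns a dict with "image" (400x640x3 uint8, red, green, blue), "camera_matrix" (3x3 intrinsics, pixels), "xyz" and "rotation" of the camera in the world; the wrist camera has in their place "mount" (4x4, takes a point from camera to tool coordinates, whose origin is the TCP and whose axes are the flange's). Camera axes: x right, y down, z forward; pixel columns grow to the right and rows downward; lengths in mm; the calibration is good to about 2 mm. A picture is of the moment at which its call begins: read the wrist's pose just before it. There is no depth.
- ctrl.close_job(): hands the job in; it is judged then, once.
Trained networks look in the newest picture that a camera, given by its name, has taken for a name from the list of things; names that differ only in an ending like _2 or _b are one class to them, and where a whole thing is asked for, a point or a joint stands for the part that bears it (a point fixed in the world has none). Each returns a list of dicts, best first, with "p" (0 to 1); they miss things now and then, are a little off and sometimes report something else, mostly with a low value. They report only what shows in the picture. A call takes as long as a camera call. They do not tell look-alikes from the thing itself.
- cams.boxes_of(camera, thing): "rect" ([centre column, centre row, width, height] in pixels, round what is visible of it).
- cams.cut_out(camera, thing): "pixels" (400x640 bool, what is visible of it) and "rect" ([centre column, centre row, width, height] in pixels, round what is visible of it).
The state is a dict: "t": time; "qpos": joint angles; "qvel": joint speeds; "joint_torque": joint torques, N m; "ee_pos": TCP position; "orientation": TCP orientation; "ft_force": force on the tool from outside, world axes, zero at the start; "moment": the same for the moment, N m; "width": finger opening in mm; "grasp_force": force on a finger pad.
Only numpy, scipy, OpenCV 4.12 (cv2) and the standard library are available. Lean on these libraries where they do the work, as an engineer would, in place of code of your own. Each camera call takes 0.05 s, during which the arm holds its last target. There are 200 camera calls.

TASK

The jars of glass beads with white lids have been through the kiln: stand each of the four upright on the floor of the plywood tray, in the bay whose liner has the same colour as its beads. The jars with black lids are not annealed yet, so leave those where they are. Do not tip any jar over on the way.

Things in the scene. Friction and masses are not known exactly. Their poses are not given: they have to be found in the camera images.
- jar_blue: Closed round jar of blue glass beads with a WHITE lid and a round blue dot (31 mm) on the lid; stands upright on the bench, 60 mm tall, clear body 45 mm across up to 44 mm, lid 46 mm across from there to the top; 0.10 to 0.20 kg, firm, may be gripped at 20 N. Origin: centre of its underside; z up; its yaw means nothing.
- jar_red: Closed round jar of red glass beads with a WHITE lid and a round red dot (31 mm) on the lid; stands upright on the bench, 60 mm tall, clear body 45 mm across up to 44 mm, lid 46 mm across from there to the top; 0.10 to 0.20 kg, firm, may be gripped at 20 N. Origin: centre of its underside; z up; its yaw means nothing.
- jar_green: Closed round jar of green glass beads with a WHITE lid and a round green dot (31 mm) on the lid; stands upright on the bench, 60 mm tall, clear body 45 mm across up to 44 mm, lid 46 mm across from there to the top; 0.10 to 0.20 kg, firm, may be gripped at 20 N. Origin: centre of its underside; z up; its yaw means nothing.
- jar_yellow: Closed round jar of yellow glass beads with a WHITE lid and a round yellow dot (31 mm) on the lid; stands upright on the bench, 60 mm tall, clear body 45 mm across up to 44 mm, lid 46 mm across from there to the top; 0.10 to 0.20 kg, firm, may be gripped at 20 N. Origin: centre of its underside; z up; its yaw means nothing.
- black_lid_blue: Look-alike: the same jar of blue beads, same size and blue dot, but with a BLACK lid. It stays where it stands. Origin: centre of its underside, z up.
- black_lid_red: Look-alike: the same jar of red beads, same size and red dot, but with a BLACK lid. It stays where it stands. Origin: centre of its underside, z up.
- bay_blue: Blue liner, 60 x 60 x 2 mm, on the floor of one bay of a fixed plywood tray, with a blue tab on its robot-side wall. Origin: centre of its underside, 5 mm above the bench; y along the row of bays, x across it. Tray: four bays in a row, each 66 mm square inside, 71 mm apart, walls 5 mm thick, 24 mm high above the bench. Fingers closing along x have free room; along y jars stand 25 mm apart.
- bay_red: Red liner, 60 x 60 x 2 mm, on the floor of one bay of a fixed plywood tray, with a red tab on its robot-side wall. Origin: centre of its underside, 5 mm above the bench; y along the row of bays, x across it. Tray: four bays in a row, each 66 mm square inside, 71 mm apart, walls 5 mm thick, 24 mm high above the bench. Fingers closing along x have free room; along y jars stand 25 mm apart.
- bay_green: Green liner, 60 x 60 x 2 mm, on the floor of one bay of a fixed plywood tray, with a green tab on its robot-side wall. Origin: centre of its underside, 5 mm above the bench; y along the row of bays, x across it. Tray: four bays in a row, each 66 mm square inside, 71 mm apart, walls 5 mm thick, 24 mm high above the bench. Fingers closing along x have free room; along y jars stand 25 mm apart.
- bay_yellow: Yellow liner, 60 x 60 x 2 mm, on the floor of one bay of a fixed plywood tray, with a yellow tab on its robot-side wall. Origin: centre of its underside, 5 mm above the bench; y along the row of bays, x across it. Tray: four bays in a row, each 66 mm square inside, 71 mm apart, walls 5 mm thick, 24 mm high above the bench. Fingers closing along x have free room; along y jars stand 25 mm apart.
Things that resemble listed ones, but are neither listed nor needed, are in the scene too. There is more than one size of the jar_green; the one meant has the size given above.

How it is judged (in metres and radians):
At the end, for the whole second after the job is handed in: Each white-lidded jar stands in the bay of its own colour: centre within 15 mm of the liner's, underside less than 8 mm above the liner's underside, tilted under 0.15 rad, at rest; each black-lidded jar is upright, at rest and within 30 mm of where it stood (horizontal distance between jar_blue and bay_blue below 0.015 m and z of jar_blue in the frame of bay_blue below 0.008 m and angle between each of jar_blue, jar_red, jar_green, jar_yellow, black_lid_blue, black_lid_red's own z axis and vertical below 0.15 rad and linear speed of each of jar_blue, jar_red, jar_green, jar_yellow, black_lid_blue, black_lid_red below 0.02 m/s and horizontal distance between jar_red and bay_red below 0.015 m and z of jar_red in the frame of bay_red below 0.008 m and horizontal distance between jar_green and bay_green below 0.015 m and z of jar_green in the frame of bay_green below 0.008 m and horizontal distance between jar_yellow and bay_yellow below 0.015 m and z of jar_yellow in the frame of bay_yellow below 0.008 m and distance of each of black_lid_blue, black_lid_red from where it was at the start of the episode below 0.03 m); the robot touches nothing.
It fails at once if a black-lidded jar is moved more than 30 mm from its place (distance of any of black_lid_blue, black_lid_red from where it was at the start of the episode above 0.03 m).
It fails at once if a jar is tipped over (more than about 45 degrees) (angle between any of jar_blue, jar_red, jar_green, jar_yellow, black_lid_blue, black_lid_red's own z axis and vertical above 0.8 rad).
It also fails if it takes over 112 s, if anything falls off the work surface, if the arm or the gripper's body presses on something with over 40 N, if the wrist force passes 120 N, or if a joint passes its speed limit or range.

## Working session

There is one attempt and no reset: what is moved stays moved. The work goes in short steps, Python scripts to look and compute and a tool call to move; the robot and the scene stay as the last step left them, time stands still between calls to the robot, and variables do not carry over. Pictures are saved under pics/ and viewed, at most 14 in all, crops included, and the job is handed in when it is done.

Besides the shell and the picture viewer there is one more tool, called after "Call:" as name(argument=value, ...) on one line, values as JSON. move_arm: Moves the arm, as the interface text tells. Its arguments: {"type":"object","properties":{"steps":{"type":"array"}},"required":["steps"]}

```bash
mkdir -p pics; cat > h.py <<'E'
import numpy as np, cv2
from scipy.spatial.transform import Rotation as R
from workcell import ctrl, cams
def grab(name, fn=None):
    o=ctrl.get_obs(); d=cams.get_image(name)
    if fn: cv2.imwrite('pics/'+fn, d['image'][:,:,::-1])
    if 'mount' in d:
        T=np.eye(4);T[:3,:3]=R.from_rotvec(o['orientation']).as_matrix();T[:3,3]=o['ee_pos']
        T=T@np.array(d['mount']); d['xyz']=T[:3,3]; d['rotation']=T[:3,:3]
    return d
def ray(d,u,v,z):
    Rm=np.array(d['rotation']); 
    if Rm.shape!=(3,3): Rm=R.from_rotvec(Rm).as_matrix()
    p=Rm@np.linalg.inv(d['camera_matrix'])@[u,v,1]; c=np.array(d['xyz'])
    return c+p*(z-c[2])/p[2]
E
python3 - <<'E'
from h import *
o=ctrl.get_obs();print(o['t'],o['ee_pos'],R.from_rotvec(o['orientation']).as_matrix().round(3).tolist(),o['width'])
for n in('top','scene'):
    d=grab(n,n+'1.png');print(n,np.array(d['xyz']).round(0),np.array(d['rotation']).round(3).tolist())
    for t in 'jar_blue jar_red jar_green jar_yellow black_lid_blue black_lid_red bay_blue bay_red bay_green bay_yellow'.split():
        zt=5 if 'bay' in t else 60
        print(t,[(np.round(b['p'],2),np.round(b['rect']).tolist(),ray(d,*b['rect'][:2],7 if 'bay' in t else 60)[:2].round(0).tolist()) for b in cams.boxes_of(n,t)[:5]])
E
```

```text
0.0 [281.53400012 557.36339617 221.90508092] [[-0.893, 0.451, -0.001], [0.451, 0.893, -0.001], [0.0, -0.002, -1.0]] 87.7653648898834
top [ 268.    3. 1264.] [-2.142, 2.116, -0.218]
jar_blue [(np.float64(0.57), [385.0, 246.0, 18.0, 19.0], [389.0, -188.0])]
jar_red [(np.float64(0.86), [441.0, 200.0, 24.0, 19.0], [503.0, -325.0])]
jar_green [(np.float64(0.9), [328.0, 214.0, 19.0, 20.0], [462.0, -53.0]), (np.float64(0.79), [227.0, 191.0, 30.0, 31.0], [516.0, 192.0]), (np.float64(0.68), [356.0, 210.0, 12.0, 13.0], [473.0, -120.0])]
jar_yellow [(np.float64(0.67), [174.0, 182.0, 23.0, 20.0], [537.0, 322.0])]
black_lid_blue []
black_lid_red [(np.float64(0.61), [216.0, 244.0, 22.0, 18.0], [388.0, 213.0])]
bay_blue [(np.float64(0.85), [266.0, 151.0, 23.0, 33.0], [635.0, 106.0])]
bay_red [(np.float64(0.59), [323.0, 160.0, 29.0, 28.0], [611.0, -40.0])]
bay_green [(np.float64(0.7), [292.0, 154.0, 30.0, 25.0], [628.0, 40.0])]
bay_yellow [(np.float64(0.89), [349.0, 162.0, 24.0, 31.0], [608.0, -107.0])]
scene [1363.   -9.  970.] [-1.81, -1.775, 0.697]
jar_blue [(np.float64(0.95), [248.0, 170.0, 15.0
[... 584 characters left out ...]
 [421.0, 211.0]), (np.float64(0.48), [309.0, 240.0, 27.0, 20.0], [659.0, -34.0])]
bay_blue [(np.float64(0.87), [366.0, 243.0, 26.0, 28.0], [630.0, 101.0]), (np.float64(0.5), [305.0, 187.0, 21.0, 30.0], [444.0, -46.0])]
bay_red [(np.float64(0.87), [309.0, 240.0, 25.0, 21.0], [619.0, -35.0]), (np.float64(0.57), [192.0, 199.0, 22.0, 28.0], [480.0, -335.0]), (np.float64(0.21), [249.0, 171.0, 13.0, 25.0], [380.0, -197.0])]
bay_green [(np.float64(0.82), [339.0, 238.0, 29.0, 28.0], [613.0, 36.0]), (np.float64(0.62), [461.0, 208.0, 21.0, 23.0], [526.0, 346.0])]
bay_yellow [(np.float64(0.94), [280.0, 236.0, 28.0, 18.0], [606.0, -104.0]), (np.float64(0.45), [461.0, 210.0, 23.0, 27.0], [532.0, 345.0])]
```

View pics/top1.png

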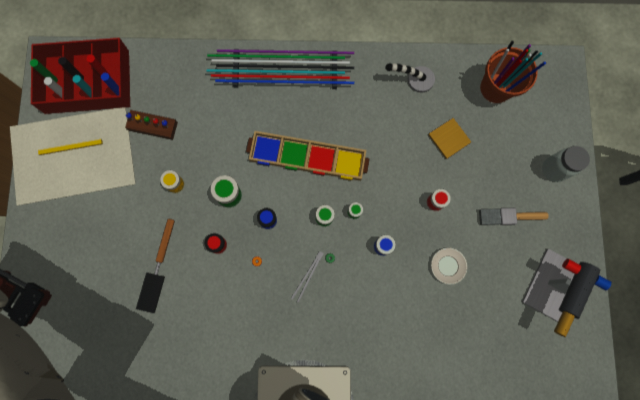

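View pics/scene1.png

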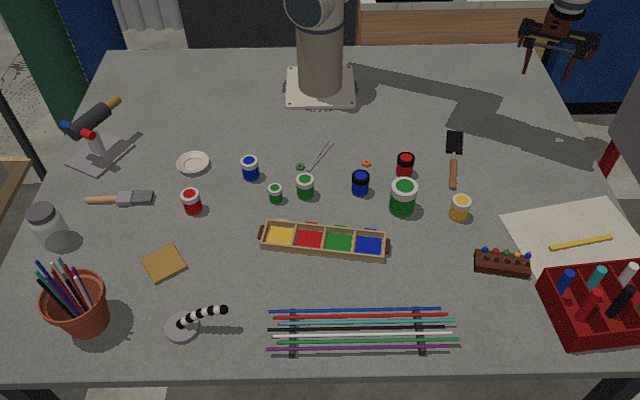

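Candidates in the top view:
- **White lids:** blue (385,245), red (440,199), yellow (170,181), green (325,215).
- **Green look-alikes:** large (224,190) and small (356,210).
- **Black lids:** blue (266,217) and red (215,243).
- **Bays:** blue (266,150), green (294,153), red (321,158), yellow (349,163).

The scene view shows the same layout. Next I'll measure precisely and check the choice in a crop.

```bash
cat > m.py <<'E'
from h import *
HUE={'blue':(105,130),'red':(0,8),'green':(50,75),'yellow':(18,35)}
def dots(d,z,c,minA=20):
    hsv=cv2.cvtColor(d['image'],cv2.COLOR_RGB2HSV);lo,hi=HUE[c]
    m=cv2.inRange(hsv,(lo,120,70),(hi,255,255))
    if c=='red': m|=cv2.inRange(hsv,(172,120,70),(180,255,255))
    n,l,s,ce=cv2.connectedComponentsWithStats(m)
    return [(s[i,4],s[i,:4].tolist(),ce[i].round(1).tolist(),ray(d,*ce[i],z)[:2].round(1).tolist()) for i in range(1,n) if s[i,4]>minA]
E
python3 - <<'E'
from m import *
d=grab('top');print(d['camera_matrix'][0][0])
for c in HUE:
    print(c)
    for r in dots(d,60,c):
        a,b,ce,w=r
        if 130<ce[0]<480 and 120<ce[1]<260: print('  ',a,b,ce,'z60',w,'z7',ray(d,*ce,7)[:2].round(1))
cv2.imwrite('pics/crop.png',cv2.resize(d['image'][130:265,150:460,::-1],None,fx=2.5,fy=2.5,interpolation=cv2.INTER_CUBIC))
E
```

```text
507.8097877492995
blue
   22 [162, 120, 5, 6] [164.1, 122.5] z60 [687.6, 355.2] z7 [705.9 370.7]
   489 [254, 137, 26, 24] [266.4, 148.7] z60 [624.1, 100.8] z7 [639.8 105. ]
   28 [257, 161, 12, 5] [262.8, 163.0] z60 [587.8, 108.6] z7 [601.8 113.2]
   142 [260, 210, 13, 14] [266.0, 216.5] z60 [455.6, 97.0] z7 [463.9 101.2]
   120 [380, 238, 12, 13] [385.6, 244.1] z60 [393.0, -188.9] z7 [ 398.5 -197.4]
red
   34 [152, 117, 7, 7] [155.1, 120.2] z60 [693.0, 377.8] z7 [711.8 394.3]
   527 [308, 146, 27, 25] [320.9, 158.1] z60 [602.3, -33.4] z7 [617. -35.]
   36 [313, 171, 12, 4] [318.3, 172.6] z60 [565.7, -27.4] z7 [578.7 -28.6]
   124 [435, 192, 13, 12] [441.0, 197.6] z60 [507.6, -325.4] z7 [ 518.1 -339.9]
   151 [207, 236, 14, 14] [213.5, 242.1] z60 [392.7, 219.4] z7 [398.2 229. ]
green
   490 [281, 142, 26, 24] [293.7, 153.5] z60 [613.0, 33.6] z7 [628.1  34.8]
   240 [215, 180, 18, 17] [223.5, 188.0] z60 [523.9, 201.5] z7 [535.2 210.3]
   59 [352, 205, 8, 9] [355.5, 208.9] z60 [476.9, -117.6] z7 [ 486.2 -123. ]
   111 [319, 208, 12, 12] [324.6, 213.8] z60 [464.1, -43.2] z7 [472.7 -45.3]
   38 [326, 254, 8, 8] [329.4, 257.6] z60 [359.5, -55.3] z7 [363.4 -57.8]
yellow
   916 [429, 118, 42, 40] [449.5, 137.7] z60 [659.4, -352.4] z7 [ 676.7 -367.9]
   1423 [249, 132, 117, 48] [326.8, 158.1] z60 [602.6, -47.9] z7 [617.2 -50.1]
   128 [163, 173, 13, 13] [169.0, 178.9] z60 [544.7, 334.0] z7 [556.8 348.7]
   80 [170, 178, 14, 15] [178.3, 186.6] z60 [525.8, 310.4] z7 [537.3 324.1]
```

View pics/crop.png

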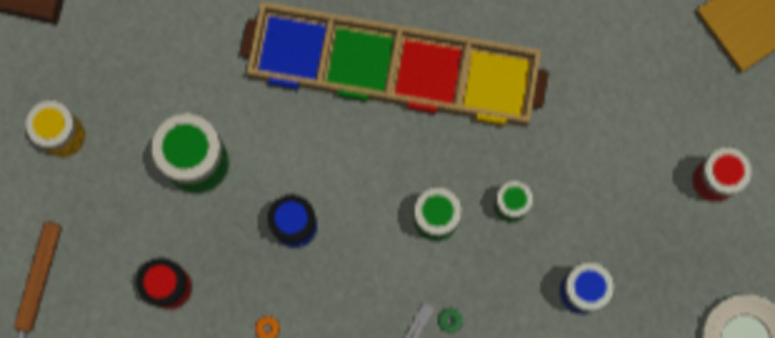

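The crop confirms the choice. The medium green jar at top (325,214) has a 12 px dot like the other white-lidded jars, while the large one has 18 px and the small one 8 px. I'll turn the tool so the fingers close along the tray's x (-9.2°).

Call:
move_arm(steps=[[[0, 0, 0], 1, 0], [[0, 0, 0], 1, 0], [[0, 0, 0], 1, 0], [[0, 0, 0], 1, 0], [[0, 0, 0], 1, 0], [[0, 0, 0], 1, 0], [[0, 0, 0], 1, 0], [[0, 0, 0], 1, 0], [[0, 0, 0], 1, 0], [[0, 0, 0], 1, 0], [[0, 0, 0], 1, 0], [[0, 0, 0], 1, 0], [[0, 0, 0], 1, 0], [[0, 0, 0], 1, 0], [[0, 0, 0], 0.5, 0], [[0, 0, 0], 0, 0]])

```text
t: 2.48
ee_pos: [281.8, 557.9, 222.7]
orientation: [2.396, 2.032, 0.0]
ft_force: [0.4, -0.7, 0.4]
width: 88.1
grasp_force: 0.0
```

```bash
cat > go.py <<'E'
from h import *
import sys
def go(x,y,z):
    o=ctrl.get_obs();M=R.from_rotvec(o['orientation']).as_matrix()
    print('t',round(o['t'],2),'pos',np.round(o['ee_pos'],1),'yang',round(np.degrees(np.arctan2(M[1,1],M[0,1])),2),'w',round(o['width'],1),'units',(M.T@(np.array([x,y,z])-o['ee_pos'])/25).round(2))
if __name__=='__main__': go(*map(float,sys.argv[1:4]))
E
python3 go.py 545 334 200
python3 -c "
from h import *
d=cams.get_image('wrist');print(np.array(d['mount']).round(3),d['camera_matrix'])"
```

```text
t 2.48 pos [281.8 557.9 222.7] yang -9.39 w 88.1 units [-7.12 11.85  0.91]
[[  -0.      -0.958   -0.287   79.216]
 [   1.      -0.      -0.      -0.55 ]
 [   0.      -0.287    0.958 -161.881]
 [   0.       0.       0.       1.   ]] [[360.12963079   0.         319.7396635 ]
 [  0.         360.12963079 198.11738933]
 [  0.           0.           1.        ]]
```

Call:
move_arm(steps=[[[-0.55, 0.91, 0.07], 0, 0], [[-0.55, 0.91, 0.07], 0, 0], [[-0.55, 0.91, 0.07], 0, 0], [[-0.55, 0.91, 0.07], 0, 0], [[-0.55, 0.91, 0.07], 0, 0], [[-0.55, 0.91, 0.07], 0, 0], [[-0.55, 0.91, 0.07], 0, 0], [[-0.55, 0.91, 0.07], 0, 0], [[-0.55, 0.91, 0.07], 0, 0], [[-0.55, 0.91, 0.07], 0, 0], [[-0.55, 0.91, 0.07], 0, 0], [[-0.55, 0.91, 0.07], 0, 0], [[-0.55, 0.91, 0.07], 0, 0], [[0, 0, 0], 0, 0]])

```text
t: 3.7
ee_pos: [547.8, 330.8, 199.7]
orientation: [2.395, 2.032, 0.001]
ft_force: [-0.5, 0.5, -0.4]
width: 87.7
grasp_force: 0.0
```

```bash
cat > w.py <<'E'
from m import *; from go import go
import sys
c=sys.argv[1]; z=float(sys.argv[2]); fn=sys.argv[3] if len(sys.argv)>3 else None
d=grab('wrist',fn)
for r in dots(d,z,c,300): print(r)
go(0,0,0)
E
python3 w.py yellow 60 w1.png
```

```text
(np.int32(933), [301, 167, 35, 34], [317.8, 183.7], [546.1, 333.0])
(np.int32(350), [97, 317, 16, 64], [102.2, 351.4], [304.6, 197.6])
(np.int32(358), [527, 317, 17, 65], [537.2, 352.1], [734.6, 125.1])
t 3.75 pos [546.2 332.  199.6] yang -9.4 w 87.8 units [-16.67 -19.39   7.99]
```

View pics/w1.png

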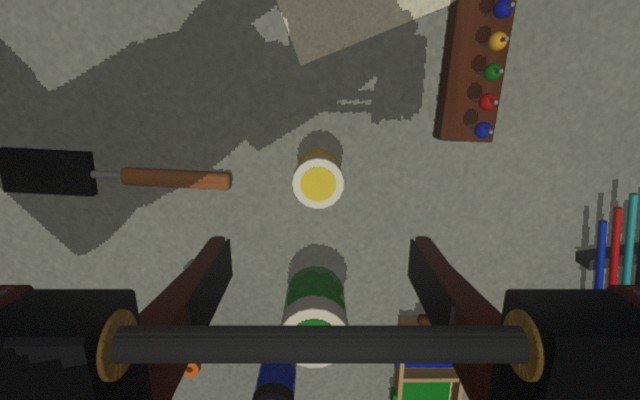

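The wrist view shows the yellow jar's white lid at (318,184), centred between the fingers, with the large green jar safely behind. I'll descend and grip.

Call:
move_arm(steps=[[[0, 0, 1], 0, 0], [[0, 0, 1], 0, 0], [[0, 0, 1], 0, 0], [[0, 0, 1], 0, 0], [[0, 0, 1], 0, 0], [[0, 0, 0.8], 0, 0], [[0, 0, 0.6], 0, 0], [[0, 0, 0.5], 0, 0], [[0, 0, 0], 0, 0], [[0, 0, 0], 0, 1], [[0, 0, 0], 0, 1], [[0, 0, 0], 0, 1], [[0, 0, 0], 0, 1], [[0, 0, 0], 0, 1], [[0, 0, 0], 0, 1], [[0, 0, 0], 0, 1], [[0, 0, 0], 0, 1]])

```text
t: 5.17
ee_pos: [545.3, 333.8, 27.9]
orientation: [2.394, 2.034, 0.002]
ft_force: [0.9, 0.2, 2.9]
width: 45.3
grasp_force: 30.0
```

```bash
python3 go.py 604.6 -105.3 120
```

```text
t 5.17 pos [545.3 333.8  27.9] yang -9.3 w 45.3 units [-16.95   5.18  -3.69]
```

Call:
move_arm(steps=[[[0, 0, -0.4], 0, 1], [[0, 0, -0.8], 0, 1], [[0, 0, -1], 0, 1], [[0, 0, -1], 0, 1], [[-0.2, 0.06, -0.8], 0, 1], [[-0.5, 0.15, -0.3], 0, 1]])

```text
t: 5.67
ee_pos: [548.3, 317.1, 138.4]
orientation: [2.392, 2.035, 0.007]
ft_force: [0.7, -0.4, -1.3]
width: 45.4
grasp_force: 30.0
```

Call:
move_arm(steps=[[[-0.8, 0.25, 0], 0, 1], [[-0.95, 0.29, 0], 0, 1], [[-0.95, 0.29, 0], 0, 1], [[-0.95, 0.29, 0], 0, 1], [[-0.95, 0.29, 0], 0, 1], [[-0.95, 0.29, 0], 0, 1], [[-0.95, 0.29, 0], 0, 1], [[-0.95, 0.29, 0], 0, 1], [[-0.95, 0.29, 0], 0, 1], [[-0.95, 0.29, 0], 0, 1], [[-0.95, 0.29, 0], 0, 1], [[-0.95, 0.29, 0], 0, 1], [[-0.95, 0.29, 0], 0, 1], [[-0.95, 0.29, 0], 0, 1], [[-0.95, 0.29, 0], 0, 1], [[-0.95, 0.29, 0], 0, 1], [[-0.8, 0.24, 0], 0, 1], [[-0.4, 0.12, 0], 0, 1], [[0, 0, 0], 0, 1], [[0, 0, 0], 0, 1]])

```text
t: 7.33
ee_pos: [603.0, -105.5, 134.4]
orientation: [-2.395, -2.032, 0.001]
ft_force: [0.3, -0.1, -1.7]
width: 45.2
grasp_force: 30.0
```

```bash
python3 go.py 604.6 -105.3 35.5; for c in red green blue; do python3 w.py $c 7 w_$c.png; done; python3 go.py 604.6 -105.3 35.5
```

```text
t 7.33 pos [ 603.  -105.5  134.4] yang -9.38 w 45.2 units [0.02 0.07 3.96]
(np.int32(1794), [615, 0, 23, 152], [625.8, 73.5], [846.5, -53.1])
(np.int32(6187), [285, 61, 80, 80], [324.4, 100.1], [617.6, -35.0])
t 7.38 pos [ 603.1 -104.9  134.5] yang -9.32 w 45.2 units [  0.23 -24.48   5.41]
(np.int32(3726), [284, 0, 83, 46], [325.1, 22.4], [626.8, 19.8])
(np.int32(1587), [78, 134, 46, 45], [100.3, 156.0], [431.2, -48.0])
(np.int32(640), [149, 234, 30, 28], [163.7, 247.4], [459.1, -134.3])
t 7.43 pos [ 603.2 -104.4  134.6] yang -9.27 w 45.5 units [  0.23 -24.48   5.41]
(np.int32(1797), [595, 0, 21, 173], [605.0, 84.1], [831.7, -56.9])
t 7.48 pos [ 603.4 -104.3  134.7] yang -9.24 w 45.2 units [  0.24 -24.49   5.41]
t 7.48 pos [ 603.4 -104.3  134.7] yang -9.24 w 45.2 units [-0.03  0.06  3.97]
```

View pics/w_red.png

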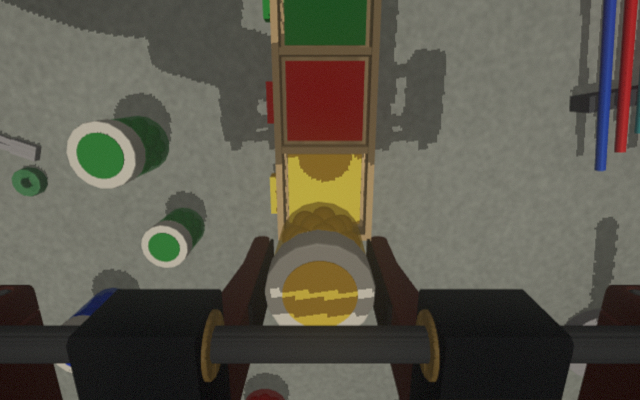

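The jar is held upright. The red bay measured by the wrist camera is (617.6,-35.0), which agrees with the top view. I'll lower the jar and release it.

Call:
move_arm(steps=[[[0, 0.07, 0.8], 0, 1], [[0, 0, 1], 0, 1], [[0, 0, 0.8], 0, 1], [[0, 0, 0.6], 0, 1], [[0, 0, 0.4], 0, 1], [[0, 0, 0.25], 0, 1], [[0, 0, 0.1], 0, 1], [[0, 0, 0], 0, 1], [[0, 0, 0], 0, 1], [[0, 0, 0], 0, 0.4], [[0, 0, 0], 0, 0], [[0, 0, 0], 0, 0], [[0, 0, 0], 0, 0], [[0, 0, 0], 0, 0]])

```text
t: 8.65
ee_pos: [605.8, -105.8, 36.6]
orientation: [2.394, 2.034, 0.001]
ft_force: [-0.3, 0.3, 0.0]
width: 75.0
grasp_force: 0.0
```

```bash
python3 go.py 464.1 -43.2 160
```

```text
t 8.65 pos [ 605.8 -105.8   36.6] yang -9.31 w 75.0 units [ 1.55 -5.99 -4.94]
```

Call:
move_arm(steps=[[[0, 0, 0], 0, 0], [[0, 0, -0.6], 0, 0], [[0, 0, -1], 0, 0], [[0, 0, -1], 0, 0], [[0, 0, -1], 0, 0], [[0, 0, -1], 0, 0], [[0, 0, -1], 0, 0], [[0, 0, -0.4], 0, 0], [[0, 0, 0], 0, 0], [[0, 0, 0], 0, 0]])

```text
t: 9.48
ee_pos: [605.4, -105.7, 185.9]
orientation: [2.394, 2.034, 0.0]
ft_force: [-0.7, 0.2, -0.3]
width: 87.6
grasp_force: 0.0
```

```bash
python3 w.py yellow 67; python3 go.py 464.1 -43.2 185
```

```text
(np.int32(1775), [289, 144, 64, 63], [320.2, 161.4], [609.3, -80.5])
(np.int32(1060), [303, 175, 38, 36], [321.4, 192.9], [606.1, -106.2])
(np.int32(2729), [371, 363, 92, 37], [418.0, 381.9], [667.3, -307.5])
t 9.53 pos [ 604.8 -105.6  184.9] yang -9.31 w 87.9 units [  0.26 -24.54   7.44]
t 9.53 pos [ 604.8 -105.6  184.9] yang -9.31 w 87.9 units [ 1.55 -5.96  0.01]
```

Yellow stands at (606,-106), inside the tolerance. Green next.

Call:
move_arm(steps=[[[0.2, -0.76, 0], 0, 0], [[0.25, -0.98, 0], 0, 0], [[0.25, -0.98, 0], 0, 0], [[0.25, -0.98, 0], 0, 0], [[0.25, -0.98, 0], 0, 0], [[0.25, -0.88, 0], 0, 0], [[0.1, -0.4, 0], 0, 0], [[0, 0, 0], 0, 0], [[0, 0, 0], 0, 0], [[0, 0, 0], 0, 0]])

```text
t: 10.37
ee_pos: [466.1, -43.7, 186.0]
orientation: [2.394, 2.034, 0.001]
ft_force: [-0.3, -0.9, -0.4]
width: 87.5
grasp_force: 0.0
```

```bash
python3 w.py green 60; python3 go.py 464.1 -43.2 28
```

```text
(np.int32(4493), [455, 26, 71, 72], [489.0, 60.7], [607.0, 34.9])
(np.int32(946), [302, 174, 35, 34], [319.3, 190.7], [465.1, -44.1])
(np.int32(407), [337, 252, 24, 21], [348.7, 262.0], [480.1, -112.7])
t 10.42 pos [466.1 -43.8 186.1] yang -9.32 w 87.7 units [ -1.29 -18.69   7.43]
t 10.42 pos [466.1 -43.8 186.1] yang -9.32 w 87.7 units [ 0.01 -0.09  6.32]
```

Call:
move_arm(steps=[[[0, -0.05, 0.8], 0, 0], [[0, 0, 1], 0, 0], [[0, 0, 1], 0, 0], [[0, 0, 1], 0, 0], [[0, 0, 1], 0, 0], [[0, 0, 0.8], 0, 0], [[0, 0, 0.5], 0, 0], [[0, 0, 0.22], 0, 0], [[0, 0, 0], 0, 0], [[0, 0, 0], 0, 1], [[0, 0, 0], 0, 1], [[0, 0, 0], 0, 1], [[0, 0, 0], 0, 1], [[0, 0, 0], 0, 1], [[0, 0, 0], 0, 1], [[0, 0, 0], 0, 1], [[0, 0, 0], 0, 1]])

```text
t: 11.83
ee_pos: [464.1, -43.2, 28.6]
orientation: [2.394, 2.033, 0.001]
ft_force: [0.8, -0.5, 3.4]
width: 45.3
grasp_force: 30.0
```

Call:
move_arm(steps=[[[0, 0, -0.4], 0, 1], [[0, 0, -0.8], 0, 1], [[0, 0, -1], 0, 1], [[0, 0, -1], 0, 1], [[0, 0, -0.6], 0, 1], [[0, 0, -0.3], 0, 1], [[0, 0, 0], 0, 1]])

```text
t: 12.42
ee_pos: [464.3, -43.3, 132.4]
orientation: [2.393, 2.033, 0.003]
ft_force: [0.9, 0.1, -2.8]
width: 45.4
grasp_force: 30.0
```

```bash
python3 go.py 627.8 35 130
```

```text
t 12.42 pos [464.3 -43.3 132.4] yang -9.3 w 45.4 units [4.15 5.95 0.11]
```

Call:
move_arm(steps=[[[0.3, 0.4, 0], 0, 1], [[0.6, 0.85, 0], 0, 1], [[0.6, 0.9, 0], 0, 1], [[0.6, 0.9, 0], 0, 1], [[0.6, 0.9, 0], 0, 1], [[0.6, 0.9, 0], 0, 1], [[0.5, 0.65, 0], 0, 1], [[0.35, 0.45, 0], 0, 1], [[0, 0, 0], 0, 1], [[0, 0, 0], 0, 1], [[0, 0, 0], 0, 1]])

```text
t: 13.33
ee_pos: [625.7, 35.1, 129.1]
orientation: [-2.393, -2.033, 0.004]
ft_force: [-0.4, 0.1, -1.0]
width: 45.4
grasp_force: 30.0
```

```bash
python3 w.py blue 7; python3 go.py 628.3 35 36.5
```

```text
(np.int32(3288), [565, 0, 24, 326], [576.1, 155.6], [830.2, 31.5])
(np.int32(6252), [287, 61, 80, 81], [325.9, 100.4], [640.9, 105.3])
(np.int32(363), [75, 125, 33, 27], [92.8, 133.2], [457.1, 110.4])
(np.int32(1820), [26, 140, 49, 48], [49.9, 163.9], [414.7, 92.6])
t 13.38 pos [625.7  34.9 129.5] yang -9.31 w 45.6 units [ -5.43 -24.46   5.25]
t 13.38 pos [625.7  34.9 129.5] yang -9.31 w 45.6 units [0.02 0.11 3.72]
```

Call:
move_arm(steps=[[[0, 0.1, 0.7], 0, 1], [[0, 0, 0.9], 0, 1], [[0, 0, 0.8], 0, 1], [[0, 0, 0.6], 0, 1], [[0, 0, 0.4], 0, 1], [[0, 0, 0.22], 0, 1], [[0, 0, 0.1], 0, 1], [[0, 0, 0], 0, 1], [[0, 0, 0], 0, 1], [[0, 0, 0], 0, 0.4], [[0, 0, 0], 0, 0], [[0, 0, 0], 0, 0], [[0, 0, 0], 0, 0], [[0, 0, 0], 0, 0], [[0, 0, 0], 0, 0]])

```text
t: 14.63
ee_pos: [629.7, 34.8, 37.9]
orientation: [2.394, 2.034, 0.0]
ft_force: [0.1, -0.1, -0.2]
width: 82.0
grasp_force: 0.0
```

Call:
move_arm(steps=[[[0, 0, -0.6], 0, 0], [[0, 0, -1], 0, 0], [[0, 0, -1], 0, 0], [[0, 0, -1], 0, 0], [[0, 0, -1], 0, 0], [[0, 0, -1], 0, 0], [[0, 0, -0.4], 0, 0], [[0, 0, 0], 0, 0], [[0, 0, 0], 0, 0]])

```text
t: 15.38
ee_pos: [629.4, 34.7, 187.3]
orientation: [2.394, 2.034, 0.0]
ft_force: [-0.4, -0.3, -0.2]
width: 87.6
grasp_force: 0.0
```

```bash
python3 w.py green 67; python3 go.py 507.6 -325.4 185
```

```text
(np.int32(1946), [596, 0, 24, 266], [607.2, 128.5], [856.4, 49.1])
(np.int32(455), [290, 146, 16, 60], [294.6, 166.6], [612.4, 58.8])
(np.int32(981), [304, 176, 36, 35], [321.3, 192.7], [630.0, 34.0])
t 15.43 pos [628.7  34.7 186.3] yang -9.3 w 87.4 units [ -5.43 -24.58   7.5 ]
t 15.43 pos [628.7  34.7 186.3] yang -9.3 w 87.4 units [-15.    -2.45   0.06]
```

Green stands at (630,34), good. Red next.

Call:
move_arm(steps=[[[-0.5, -0.1, 0], 0, 0], [[-0.9, -0.15, 0], 0, 0], [[-0.95, -0.15, 0], 0, 0], [[-0.95, -0.15, 0], 0, 0], [[-0.95, -0.15, 0], 0, 0], [[-0.95, -0.15, 0], 0, 0], [[-0.95, -0.15, 0], 0, 0], [[-0.95, -0.15, 0], 0, 0], [[-0.95, -0.15, 0], 0, 0], [[-0.95, -0.15, 0], 0, 0], [[-0.95, -0.15, 0], 0, 0], [[-0.95, -0.15, 0], 0, 0], [[-0.95, -0.15, 0], 0, 0], [[-0.95, -0.15, 0], 0, 0], [[-0.95, -0.15, 0], 0, 0], [[-0.8, -0.15, 0], 0, 0], [[-0.45, -0.1, 0], 0, 0], [[0, 0, 0], 0, 0], [[0, 0, 0], 0, 0], [[0, 0, 0], 0, 0]])

```text
t: 17.1
ee_pos: [508.3, -324.5, 187.1]
orientation: [-2.393, -2.033, 0.0]
ft_force: [1.0, 0.7, 0.2]
width: 87.6
grasp_force: 0.0
```

```bash
python3 w.py red 60; python3 go.py 507.6 -325.4 28
```

```text
(np.int32(1007), [303, 174, 37, 35], [321.2, 191.3], [508.6, -325.9])
t 17.15 pos [ 508.5 -324.4  187.3] yang -9.25 w 87.6 units [  9.53 -22.16   7.51]
t 17.15 pos [ 508.5 -324.4  187.3] yang -9.25 w 87.6 units [-0.05 -0.03  6.37]
```

Call:
move_arm(steps=[[[-0.05, 0, 0.8], 0, 0], [[0, 0, 1], 0, 0], [[0, 0, 1], 0, 0], [[0, 0, 1], 0, 0], [[0, 0, 1], 0, 0], [[0, 0, 0.8], 0, 0], [[0, 0, 0.5], 0, 0], [[0, 0, 0.22], 0, 0], [[0, 0, 0], 0, 0], [[0, 0, 0], 0, 1], [[0, 0, 0], 0, 1], [[0, 0, 0], 0, 1], [[0, 0, 0], 0, 1], [[0, 0, 0], 0, 1], [[0, 0, 0], 0, 1], [[0, 0, 0], 0, 1], [[0, 0, 0], 0, 1]])

```text
t: 18.57
ee_pos: [508.5, -326.8, 30.0]
orientation: [2.394, 2.034, 0.0]
ft_force: [-0.3, -0.3, 2.9]
width: 45.8
grasp_force: 30.0
```

Call:
move_arm(steps=[[[0, 0, -0.4], 0, 1], [[0, 0, -0.8], 0, 1], [[0, 0, -1], 0, 1], [[0, 0, -1], 0, 1], [[0, 0, -0.8], 0, 1], [[0, 0, -0.4], 0, 1], [[0, 0, 0], 0, 1]])

```text
t: 19.15
ee_pos: [509.5, -327.5, 142.4]
orientation: [2.391, 2.031, 0.002]
ft_force: [0.5, -0.3, -0.5]
width: 45.5
grasp_force: 30.0
```

```bash
python3 go.py 617 -35 140
```

```text
t 19.15 pos [ 509.5 -327.5  142.4] yang -9.3 w 45.5 units [12.24  2.35  0.08]
```

Call:
move_arm(steps=[[[0.4, 0.1, 0], 0, 1], [[0.8, 0.15, 0], 0, 1], [[0.9, 0.17, 0], 0, 1], [[0.9, 0.17, 0], 0, 1], [[0.9, 0.17, 0], 0, 1], [[0.9, 0.17, 0], 0, 1], [[0.9, 0.17, 0], 0, 1], [[0.9, 0.17, 0], 0, 1], [[0.9, 0.17, 0], 0, 1], [[0.9, 0.17, 0], 0, 1], [[0.9, 0.17, 0], 0, 1], [[0.9, 0.17, 0], 0, 1], [[0.9, 0.17, 0], 0, 1], [[0.75, 0.15, 0], 0, 1], [[0.4, 0.1, 0], 0, 1], [[0, 0, 0], 0, 1], [[0, 0, 0], 0, 1], [[0, 0, 0], 0, 1]])

```text
t: 20.65
ee_pos: [615.5, -34.6, 138.9]
orientation: [-2.394, -2.033, 0.002]
ft_force: [0.1, -0.6, -1.2]
width: 45.5
grasp_force: 30.0
```

```bash
python3 go.py 617.3 -35 37.5
```

```text
t 20.65 pos [615.5 -34.6 138.9] yang -9.31 w 45.5 units [-0.    0.08  4.06]
```

Call:
move_arm(steps=[[[0, 0.05, 0.8], 0, 1], [[0, 0, 1], 0, 1], [[0, 0, 0.9], 0, 1], [[0, 0, 0.6], 0, 1], [[0, 0, 0.4], 0, 1], [[0, 0, 0.22], 0, 1], [[0, 0, 0.14], 0, 1], [[0, 0, 0], 0, 1], [[0, 0, 0], 0, 1], [[0, 0, 0], 0, 0.4], [[0, 0, 0], 0, 0], [[0, 0, 0], 0, 0], [[0, 0, 0], 0, 0], [[0, 0, 0], 0, 0], [[0, 0, 0], 0, 0]])

```text
t: 21.9
ee_pos: [617.6, -34.2, 38.4]
orientation: [2.394, 2.034, 0.0]
ft_force: [-0.1, 0.3, 0.3]
width: 81.8
grasp_force: 0.0
```

Call:
move_arm(steps=[[[0, 0, -0.6], 0, 0], [[0, 0, -1], 0, 0], [[0, 0, -1], 0, 0], [[0, 0, -1], 0, 0], [[0, 0, -1], 0, 0], [[0, 0, -1], 0, 0], [[0, 0, -0.4], 0, 0], [[0, 0, 0], 0, 0], [[0, 0, 0], 0, 0]])

```text
t: 22.65
ee_pos: [617.4, -34.2, 187.9]
orientation: [2.394, 2.034, 0.0]
ft_force: [-0.2, -0.6, -0.5]
width: 87.8
grasp_force: 0.0
```

```bash
python3 w.py red 67; python3 go.py 393 -188.9 185
```

```text
(np.int32(1885), [550, 0, 15, 220], [556.8, 106.2], [805.9, 3.4])
(np.int32(1535), [290, 146, 63, 61], [319.7, 162.6], [620.7, -10.3])
(np.int32(1056), [303, 173, 37, 36], [321.2, 190.8], [618.1, -33.5])
t 22.7 pos [616.7 -34.2 186.9] yang -9.3 w 87.7 units [ -2.64 -24.55   7.52]
t 22.7 pos [616.7 -34.2 186.9] yang -9.3 w 87.7 units [-7.55 -7.83  0.09]
```

Red is good at (618,-33.5). Blue next.

Call:
move_arm(steps=[[[-0.4, -0.42, 0], 0, 0], [[-0.8, -0.83, 0], 0, 0], [[-0.9, -0.94, 0], 0, 0], [[-0.9, -0.94, 0], 0, 0], [[-0.9, -0.94, 0], 0, 0], [[-0.9, -0.94, 0], 0, 0], [[-0.9, -0.94, 0], 0, 0], [[-0.9, -0.94, 0], 0, 0], [[-0.6, -0.62, 0], 0, 0], [[-0.35, -0.32, 0], 0, 0], [[0, 0, 0], 0, 0], [[0, 0, 0], 0, 0], [[0, 0, 0], 0, 0]])

```text
t: 23.78
ee_pos: [394.7, -188.6, 187.9]
orientation: [-2.394, -2.034, -0.0]
ft_force: [1.3, -0.8, -0.5]
width: 88.0
grasp_force: 0.0
```

```bash
python3 w.py blue 60; python3 go.py 393.3 -189.2 28
```

```text
(np.int32(966), [303, 174, 35, 35], [320.0, 190.8], [394.1, -189.6])
t 23.83 pos [ 394.8 -188.5  187.9] yang -9.26 w 88.1 units [  4.9  -16.8    7.52]
t 23.83 pos [ 394.8 -188.5  187.9] yang -9.26 w 88.1 units [-0.04 -0.06  6.4 ]
```

Call:
move_arm(steps=[[[-0.04, -0.04, 0.8], 0, 0], [[0, 0, 1], 0, 0], [[0, 0, 1], 0, 0], [[0, 0, 1], 0, 0], [[0, 0, 1], 0, 0], [[0, 0, 0.8], 0, 0], [[0, 0, 0.5], 0, 0], [[0, 0, 0.25], 0, 0], [[0, 0, 0], 0, 0], [[0, 0, 0], 0, 1], [[0, 0, 0], 0, 1], [[0, 0, 0], 0, 1], [[0, 0, 0], 0, 1], [[0, 0, 0], 0, 1], [[0, 0, 0], 0, 1], [[0, 0, 0], 0, 1], [[0, 0, 0], 0, 1]])

```text
t: 25.25
ee_pos: [393.1, -189.9, 29.8]
orientation: [2.394, 2.033, 0.001]
ft_force: [0.8, -0.2, 4.0]
width: 45.5
grasp_force: 30.0
```

Call:
move_arm(steps=[[[0, 0, -0.4], 0, 1], [[0, 0, -0.8], 0, 1], [[0, 0, -1], 0, 1], [[0, 0, -1], 0, 1], [[0, 0, -0.8], 0, 1], [[0, 0, -0.4], 0, 1], [[0, 0, 0], 0, 1]])

```text
t: 25.83
ee_pos: [393.7, -190.2, 141.9]
orientation: [2.391, 2.031, 0.002]
ft_force: [-0.0, -0.6, -1.7]
width: 45.3
grasp_force: 30.0
```

```bash
python3 go.py 639.5 105 140
```

```text
t 25.83 pos [ 393.7 -190.2  141.9] yang -9.31 w 45.3 units [13.24  7.79  0.09]
```

Call:
move_arm(steps=[[[0.4, 0.24, 0], 0, 1], [[0.7, 0.4, 0], 0, 1], [[0.9, 0.53, 0], 0, 1], [[0.9, 0.53, 0], 0, 1], [[0.9, 0.53, 0], 0, 1], [[0.9, 0.53, 0], 0, 1], [[0.9, 0.53, 0], 0, 1], [[0.9, 0.53, 0], 0, 1], [[0.9, 0.53, 0], 0, 1], [[0.9, 0.53, 0], 0, 1], [[0.9, 0.53, 0], 0, 1], [[0.9, 0.53, 0], 0, 1], [[0.9, 0.53, 0], 0, 1], [[0.9, 0.53, 0], 0, 1], [[0.8, 0.5, 0], 0, 1], [[0.5, 0.29, 0], 0, 1], [[0, 0, 0], 0, 1], [[0, 0, 0], 0, 1], [[0, 0, 0], 0, 1]])

```text
t: 27.42
ee_pos: [636.8, 103.9, 138.4]
orientation: [-2.393, -2.033, 0.004]
ft_force: [0.1, 0.1, -1.8]
width: 45.5
grasp_force: 30.0
```

```bash
python3 go.py 640 105 37.5
```

```text
t 27.42 pos [636.8 103.9 138.4] yang -9.31 w 45.5 units [0.07 0.13 4.03]
```

Call:
move_arm(steps=[[[0.05, 0.08, 0.8], 0, 1], [[0, 0, 1], 0, 1], [[0, 0, 0.9], 0, 1], [[0, 0, 0.6], 0, 1], [[0, 0, 0.4], 0, 1], [[0, 0, 0.22], 0, 1], [[0, 0, 0.12], 0, 1], [[0, 0, 0], 0, 1], [[0, 0, 0], 0, 1], [[0, 0, 0], 0, 0.4], [[0, 0, 0], 0, 0], [[0, 0, 0], 0, 0], [[0, 0, 0], 0, 0], [[0, 0, 0], 0, 0], [[0, 0, 0], 0, 0]])

```text
t: 28.67
ee_pos: [640.5, 105.5, 38.6]
orientation: [2.394, 2.034, 0.0]
ft_force: [0.5, 0.2, -0.9]
width: 82.2
grasp_force: 0.0
```

Call:
move_arm(steps=[[[0, 0, -0.6], 0, 0], [[0, 0, -1], 0, 0], [[0, 0, -1], 0, 0], [[0, 0, -1], 0, 0], [[0, 0, -1], 0, 0], [[0, 0, -1], 0, 0], [[0, 0, -0.4], 0, 0], [[0, 0, 0], 0, 0], [[0, 0, 0], 0, 0]])

```text
t: 29.42
ee_pos: [640.3, 105.4, 188.7]
orientation: [2.394, 2.034, 0.001]
ft_force: [0.1, -0.2, 0.4]
width: 88.0
grasp_force: 0.0
```

```bash
python3 w.py blue 67; python3 - <<'E'
from h import *
d=grab('scene');cv2.imwrite('pics/end.png',cv2.resize(d['image'][130:280,170:490,::-1],None,fx=2.5,fy=2.5))
E
```

```text
(np.int32(2228), [508, 0, 11, 290], [513.5, 138.6], [796.6, 123.3])
(np.int32(1319), [290, 146, 62, 60], [319.9, 161.3], [644.0, 130.2])
(np.int32(1011), [303, 173, 37, 36], [321.2, 190.7], [641.1, 106.0])
(np.int32(991), [95, 216, 37, 34], [112.8, 232.4], [461.3, 98.5])
t 29.47 pos [639.6 105.3 187.5] yang -9.3 w 87.9 units [ -8.29 -24.56   7.54]
```

View pics/end.png

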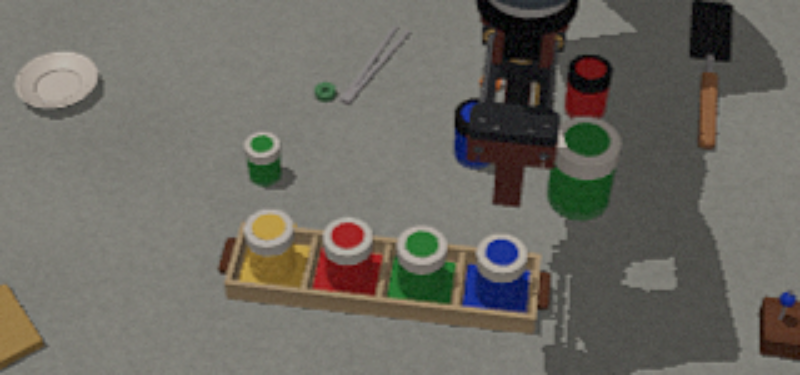

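The scene crop shows all four white-lidded jars upright in bays of their own colour (lids at about (270,232), (347,238), (422,246) and (501,257)). The black-lidded jars are where they were.

```bash
python3 -c "
from workcell import ctrl
print(ctrl.close_job())"
```

```text
the job is handed in; nothing more can be done
None
```

I handed the job in at about 30 s: all four white-lidded jars stand upright in the bays of their own colour, within about 2 mm of centre by the wrist camera, and the black-lidded jars were left untouched; `ctrl.close_job()` returned no verdict.

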